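# Shut and bolt the chip guard

## Robot

A 6-joint arm with a two-finger parallel gripper is mounted at the origin on a cart in front of the work surface, level with it; the furniture and walls round the work are solid. World frame = base frame: x ahead of the robot, y to its left, z up, the work surface at z = 0. Lengths are in m, angles in rad, forces in N, time in s.
With the tool pointing down it reaches from about 0.275 to 0.975 m from the base axis. Payload 8.4 kg.
Tool frame: the origin (TCP) lies midway between the tips of the shut fingers; the grasp point (between the pads) lies 19 mm behind it; y points along the fingers, x is the direction in which the jaws open and shut, and the axes are right-handed (so a half turn about y gives the same grasp; the last joint's range is limited). The gripper opens to 92 mm and grips with 3 to 60 N. Pads are 20 mm wide; open, the fingers measure 128 mm over their backs; the gripper's body (75 mm by 189 mm) begins 69 mm behind the grasp point.
Start: joints at [-1.294, 0.353, 1.633, -0, 1.155, -0.002], TCP at [0.172, -0.601, 0.215] pointing down, gripper open.
Joint ranges: [-2.63, 2.63], [-0.92, 2.1], [0.06, 2.66], [-1.3, 4.44], [0, 2.69], [-3.02, 3.02]. Speed limits (rad/s): [2.22, 2.22, 2.79, 3.14, 3.14, 3.14].

## Interface

Orientations are given as a rotation vector (axis times angle).
In Python, from cell import r, cams gives the robot as it stands.
- The arm moves only by the shell command python3 -m creep 'ROWS' [FORCE]. ROWS is JSON, a list of rows, each a list of 3 entries, a list of its own where there are three numbers: the shift along the tool's x, y, z in cm, then the turn about the tool's y in degrees, then the opening, from 0 (shut) to 1 (fully open). In form: [[[tx, ty, tz], turn, gripper], ...]. A call has 1 to 10 rows; each row shifts and turns the commanded pose from where the row before left it, along the tool's axes as they then stand; what a row does not reach is not made up. A row lasts 1/12 s, in which the tool goes at most 41.7 mm and 7.16 degrees, less where a joint would pass 70% of its speed; a pose out of reach is approached as far as the arm can. A call is refused whole if a number of a shift passes 4.17 or a number of a turn 7.16, either way. A call with a gripper value outside its range is refused whole. The fingers move at their own pace and stop on an object; FORCE is the grip in N (left out, the last holds). Time passes only in rows, so rows that do not move let the fingers close. It gives the time, the measured TCP pose, the force and the opening at its end, in the units of the state.
- r.observe(): the state, without advancing time (a new reading comes with each control period).
- cams.capture(name): name is "scene" or "side" or "wrist"; returns (picture, depth): 400x640x3 uint8, red, green, blue; 400x640 float32, m along the optical axis (not along the pixel's ray), 0 where there is no reading.
- cams.calibration(name): a dict with "mtx" (3x3 intrinsics, pixels), "world_from_camera" (4x4, takes a point from camera to world coordinates); the wrist camera has in their place "hand_eye" (4x4, takes a point from camera to tool coordinates, whose origin is the TCP and whose axes are the tool frame's). Camera axes: x right, y up, looking along -z (the intrinsics and any distortion apply to the point x, -y, -z); pixel columns grow to the right and rows downward; lengths in m; the calibration is good to about 2 mm. The wrist camera is an equidistant fisheye: a pixel r from the principal point sees the ray r / f radians off the axis. A picture is of the moment at which its call begins: read the wrist's pose just before it. calibration takes no time and is no camera call.
- r.finish_job(): hands the job in, once; it reports no verdict.
The state is a dict: "time": time; "joints": joint angles; "joint_velocities": joint speeds; "tau": joint torques, N m; "tool_pos": TCP position; "tcp_rot": TCP orientation; "wrist_force": force on the tool from outside, world axes, zero at the start; "ft_torque": the same for the moment, N m; "finger_gap": finger opening in m.
Only numpy, scipy, OpenCV 4.12 (cv2) and the standard library are available. Lean on these libraries where they do the work, as an engineer would, in place of code of your own. Each camera call takes 0.05 s, during which the arm holds its last target.

## Task

Get the chip guard ready for work: with a fingertip, push its swing gate fully shut. Then hold the ribbed spring catch bar on top of the gate down with one fingertip and, keeping it down, push the bolt's upright thumb tab with the other fingertip until the bolt is fully home in the keeper on the post; let go so that the catch bar springs back up and locks the bolt. Only push and press, without using great force, and leave the tools and parts lying about where they are.

Things in the scene. Friction and masses are not known exactly. Their poses are not given: they have to be found in the camera images.
- gate_hinge (a point): On the upright hinge axis of the swing gate, 95 mm above the bench. The gate is the front of a low chip guard fixed to the bench: plywood base 372 x 158 x 12 mm, posts and rails of 25 mm aluminium profile up to 125 mm above the bench, clear panels, a toggle clamp inside (up to 170 mm). Axes are the guard's: x from the gate into the guard, y from keeper post to hinge post, z up.
- gate_stile (a point): Place to push the gate shut: front face of its free-end stile, 245 mm from the hinge axis, 95 mm above the bench. Axes turn with the gate: x from front to inside, y along the gate to the hinge, z up. Gate: 25 mm thick, 270 mm long from the axis, 28 to 125 mm above the bench. Its front face is free of fittings 222 to 270 mm from the axis; nearer the hinge the catch bar overhangs it.
- gate (a joint): Angle of the gate, rad: 0 is fully shut against its stop, positive is open, free end swung out toward the robot (starts at 0.2 to 0.45). Its hinge is stiff: it stays where it is left; 1.2 N at the stile starts it.
- catch_pad (a point): Middle of the upper face of the catch bar's ribbed dark steel pad, which is pressed down; 46 mm in front of the bolt's centre line, 166 mm above the bench when up (pad sloping up toward the robot, 0.34 rad), 157 mm when down (pad level). Pad: 24 mm wide, 108 mm long along the gate (82 to 190 mm from the hinge axis, this point at 136); a fingertip can slide along it while pressing. Axes as the gate's while up.
- catch_bar (a joint): Angle of the catch bar, rad: 0 is up (sprung), 0.34 fully down at its stop. It rocks on a rod parallel to the bolt, between pad and bolt; from 0.2 (pad's middle 5 mm down) its tooth, 197 mm from the hinge axis, has risen clear of the notch in the bolt. Released off a notch, the tooth rests on the bolt near 0.16. Pressing the pad's middle takes 3 to 4 N at first, 6 to 7 N at the stop.
- bolt_tab (a point): Pushing face (side toward the hinge) of the bolt's upright steel thumb tab, 10 mm below its top, 170 mm above the bench, 131 mm from the hinge axis at the start, 49 mm behind the catch pad's middle line. Tab: 26 mm wide across the gate, 8 mm thick, top 180 mm above the bench. Behind it (toward the hinge) is free space down to 147 mm above the bench. Axes as the gate's: the bolt is pushed along -y.
- bolt_slide (a joint): Travel of the bolt, m: 0 is drawn back (start, held by the catch tooth in its first notch), 0.040 is fully home at its stop, second notch under the tooth. It slides along the gate away from the hinge with 2.5 N of friction.
- bolt_nose (a point): Tip of the bolt's 12 mm round nose, 136 mm above the bench; 268 mm from the hinge axis when drawn back, 308 mm when home. Axes as the gate's.
- keeper (a point): Centre of the keeper, a steel staple on the post beyond the gate's free end, 293 mm from the hinge axis, 22 mm wide inside and 20 mm deep along the bolt. Axes as the guard's. With the gate shut the bolt lines up with it.
- bolt_loose: The hex bolt inside the guard (19x60x16 mm), a bystander: leave it where it is. Its origin is the centre of its underside.
- nut_loose: The hex nut inside the guard (24x21x11 mm), a bystander: leave it where it is. Its origin is the centre of its underside.
- tape: The tape measure (black, 37x80x69 mm), a bystander: leave it where it is. Its origin is the centre of its underside.
- driver: The screwdriver (blue handle, 29x200x30 mm), a bystander: leave it where it is. Its origin is the centre of its underside.
- plier: The pliers (black handles, 66x190x14 mm), a bystander: leave it where it is. Its origin is the centre of its underside.
- angle: The angle bracket (zinc, 28x90x50 mm), a bystander: leave it where it is. Its origin is the centre of its underside.
- drink: The drink can (66 dia., 119 high mm), a bystander: leave it where it is. Its origin is the centre of its underside.
- spanner: The small spanner (23x134x9 mm), a bystander: leave it where it is. Its origin is the centre of its underside.

How it is judged:
By the outcome, as a careful person would: the job done as asked, in the order asked, and still so for the second after the job is handed in, with the robot touching nothing.
It also fails if it takes over 48 s, if anything falls off the work surface, if the arm or the gripper's body presses on something with over 40 N, if the wrist force passes 120 N, or if a joint passes its speed limit or range.

## Working session

There is one attempt and no reset: what is moved stays moved. The work goes in short steps, Python scripts to look and compute and a shell command to move; the robot and the scene stay as the last step left them, time stands still between calls to the robot, and variables do not carry over. Pictures are saved under pics/ and viewed, and the job is handed in when it is done.

```bash
ls; mkdir -p pics
python3 - <<'E'
from cell import r,cams
import cv2
print(r.observe())
for n in ["scene","side","wrist"]:
    p,d=cams.capture(n); cv2.imwrite(f"pics/{n}0.png",p[:,:,::-1]); c=cams.calibration(n); print(n,c)
E
```

```text
pics
{'time': 0.0, 'joints': array([-1.29438990e+00,  3.53613906e-01,  1.63415536e+00, -4.87910193e-06,
        1.15520784e+00, -2.43228815e-03]), 'joint_velocities': array([-5.70192597e-04, -3.46702308e-04, -2.86937720e-04, -4.09768002e-05,
       -8.56200686e-04, -9.88871151e-04]), 'tau': array([ 1.50664535e-03, -5.93835104e+01, -3.34212577e+01,  6.97296252e-02,
        2.33872386e-02, -1.36632852e-04]), 'tool_pos': array([ 0.17186383, -0.60037279,  0.21387601]), 'tcp_rot': array([-1.32744136,  1.00216949, -1.00032964]), 'wrist_force': array([-0.01526057, -0.67810281,  0.04244773]), 'ft_torque': array([-0.03274095,  0.00431218, -0.03541121]), 'finger_gap': 0.09185017002477518}
scene {'mtx': array([[501.77807673,   0.        , 315.03290553],
       [  0.        , 501.77807673, 208.07341639],
       [  0.        ,   0.        ,   1.        ]]), 'world_from_camera': array([[-0.51602451,  0.45363721, -0.72658928, -0.56159804],
       [-0.85631384, -0.29409816,  0.42453842,  0.62852217],
       [-0.02110215,  0.8412607 ,  0.54021768,  0.93695071],
       [ 0.        ,  0.        ,  0.  
[... 281 characters left out ...]
[-0.37390146, -0.48392477,  0.79121079,  0.78565904],
       [ 0.02487974,  0.84754611,  0.53013828,  0.67222101],
       [ 0.        ,  0.        ,  0.        ,  1.        ]])}
wrist {'mtx': array([[309.70691629,   0.        , 320.52084968],
       [  0.        , 309.70691629, 196.50914038],
       [  0.        ,   0.        ,   1.        ]]), 'hand_eye': array([[ 9.99999491e-01, -1.28470371e-04, -1.00048647e-03,
        -2.56589736e-04],
       [-9.37519849e-04,  2.47611913e-01, -9.68858845e-01,
        -1.69013297e-01],
       [ 3.72202024e-04,  9.68859290e-01,  2.47611666e-01,
         6.86201006e-02],
       [ 0.00000000e+00,  0.00000000e+00,  0.00000000e+00,
         1.00000000e+00]])}
```

View pics/scene0.png

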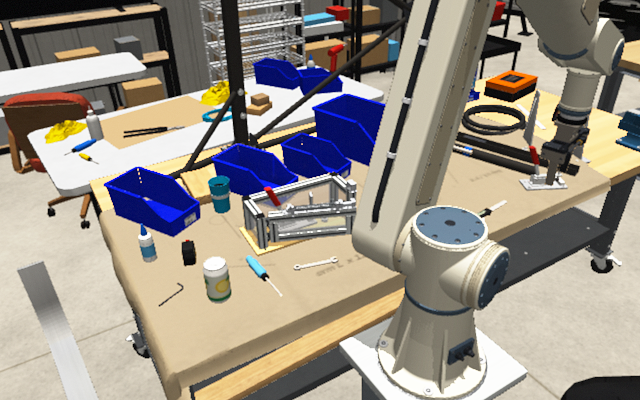

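View pics/side0.png

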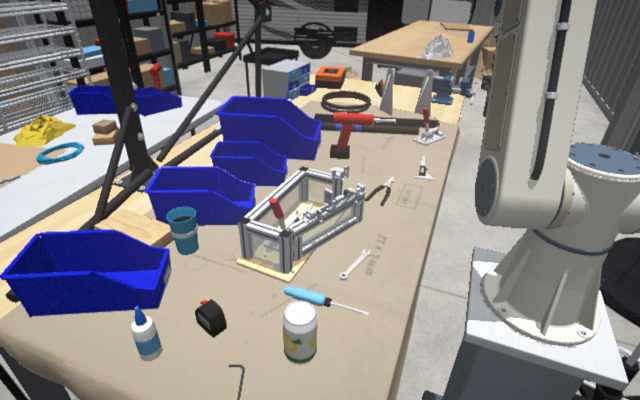

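View pics/wrist0.png

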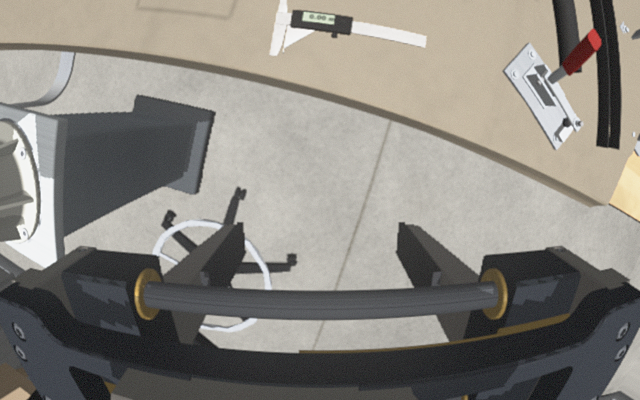

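```bash
cat > h.py <<'E'
import numpy as np, cv2
from scipy.spatial.transform import Rotation as R
from cell import r,cams
def cloud(n,o=None):
    p,d=cams.capture(n); c=cams.calibration(n); K=c["mtx"]; T=c["world_from_camera"]
    v,u=np.mgrid[:400,:640]
    X=np.stack([(u-K[0,2])/K[0,0]*d,-(v-K[1,2])/K[1,1]*d,-d],-1)
    W=X@T[:3,:3].T+T[:3,3]; W[d<=0]=np.nan
    return p,d,W
E
python3 - <<'E'
from h import *
print(R.from_rotvec(r.observe()["tcp_rot"]).as_matrix().round(3))
for n,(u0,v0,u1,v1) in dict(scene=(230,160,390,265),side=(225,150,385,290)).items():
    p,d,W=cloud(n); np.save(n+".npy",W)
    k=5 if n=="side" else 5
    c=cv2.resize(p[v0:v1,u0:u1,::-1],None,fx=5,fy=5 if n=="scene" else 4.2,interpolation=cv2.INTER_CUBIC)
    cv2.imwrite(f"pics/{n}1.png",c)
    W=W[v0:v1,u0:u1].reshape(-1,3); m=(W[:,2]>0.02)&(W[:,2]<.2)
    print(n,np.nanpercentile(W[m],[1,50,99],axis=0))
W=np.load("side.npy")
# top-down height map
img=np.zeros((300,360),np.uint8)
P=np.concatenate([np.load(f+".npy").reshape(-1,3) for f in("scene","side")]);P=P[~np.isnan(P[:,0])]
P=P[(P[:,2]>-.02)&(P[:,2]<.25)]
P=P[np.argsort(P[:,2])]
s=600
col=((P[:,1]+.25)*s).astype(int);col=420-col;row=480-((P[:,0]-.2)*s).astype(int)
img=np.zeros((480,480),np.uint8);ok=(col>=0)&(col<480)&(row>=0)&(row<480)
img[row[ok],col[ok]]=np.clip(P[ok,2]*1000+50,0,255)
cv2.imwrite("pics/top.png",cv2.applyColorMap(img,cv2.COLORMAP_JET))
E
```

```text
[[ 0.275 -0.     0.961]
 [-0.961  0.001  0.275]
 [-0.001 -1.    -0.   ]]
scene [[ 0.46695534 -0.32644576  0.02226888]
 [ 0.66699489 -0.01328597  0.07856059]
 [ 1.04194675  0.16054514  0.16835899]]
side [[ 0.46841461 -0.45332789  0.02161261]
 [ 0.65234184 -0.0206086   0.07680828]
 [ 0.96862133  0.1644189   0.1708343 ]]
```

View pics/scene1.png

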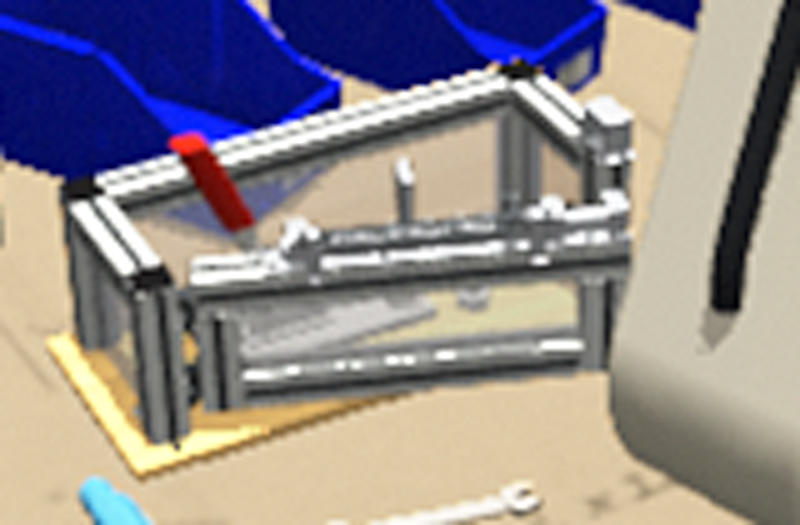

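View pics/side1.png

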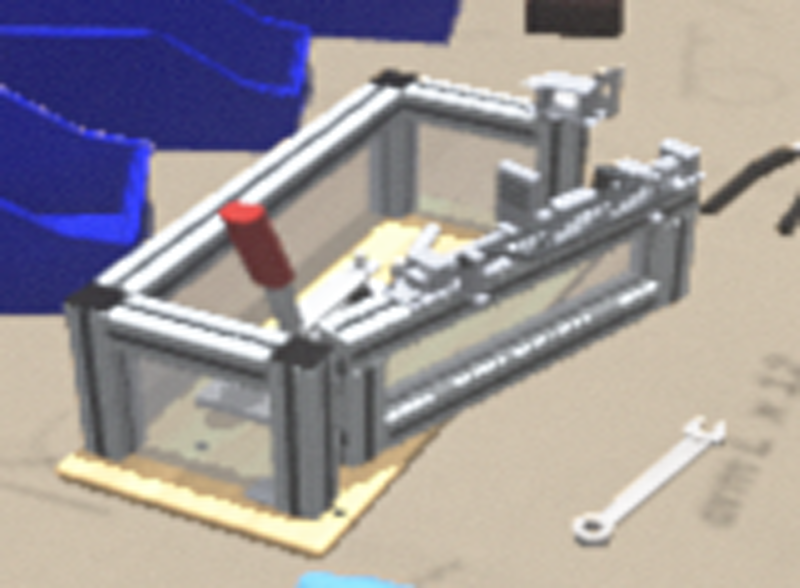

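View pics/top.png

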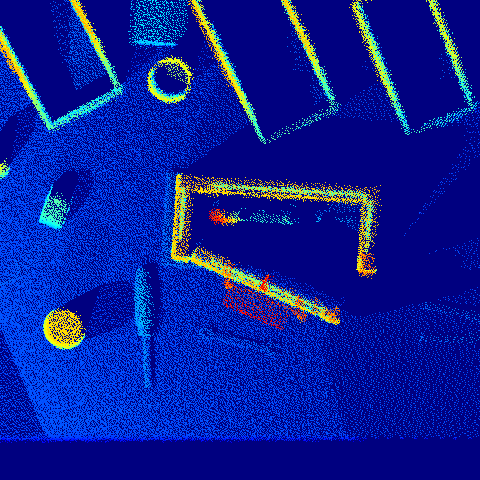

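Run:
```python
from h import *
P=np.concatenate([np.load(f+".npy").reshape(-1,3) for f in("scene","side")]);L=np.concatenate([np.full(256000,i) for i in(0,1)]);ok=~np.isnan(P[:,0]);P=P[ok];L=L[ok]
s=1800
def mp(lo,hi,name):
    img=np.zeros((600,800,3),np.uint8)
    m=(P[:,2]>lo)&(P[:,2]<hi)
    col=(400-(P[m,1])*s).astype(int);row=(600-(P[m,0]-.43)*s).astype(int)
    ok=(col>=0)&(col<800)&(row>=0)&(row<600)
    cc=np.where(L[m][ok,None]==0,[255,255,0],[0,128,255])
    img[row[ok],col[ok]]=cc
    for i in range(-2,3):
        cv2.line(img,(int(400-i*.1*s),0),(int(400-i*.1*s),600),(70,70,70))
    for x in (.45,.5,.55,.6,.65,.7): cv2.line(img,(0,int(600-(x-.43)*s)),(800,int(600-(x-.43)*s)),(70,70,70))
    cv2.imwrite(name,img)
mp(.117,.132,"pics/t1.png"); mp(.14,.19,"pics/t2.png")
```

```text
(no output)
```

View pics/t1.png

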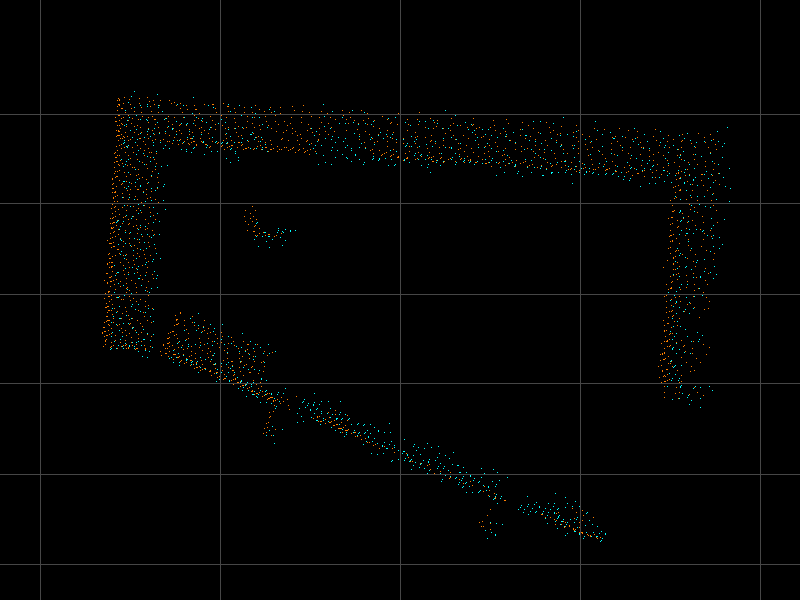

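View pics/t2.png

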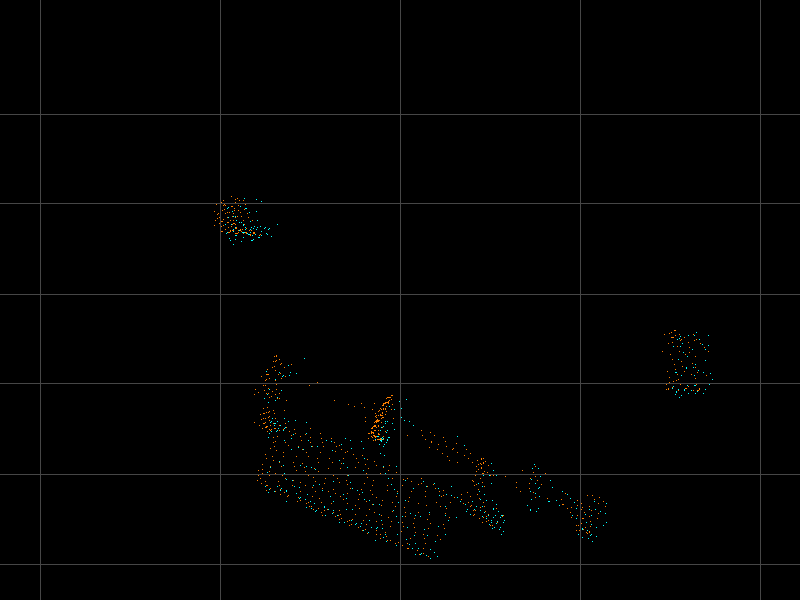

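```bash
python3 -m creep '[[[-1,0,3.8],-4,0],[[-1,0,3.8],-4,0],[[-1,0,3.8],-4,0],[[-1,0,3.8],-4,0],[[-1,0,3.8],-4,0],[[-1,0,3.8],-4,0],[[-1,0,3.8],-4,0],[[-1,0,3.8],-4,0],[[-1,0,3.8],-4,0],[[-1,0,3.8],-4,0]]' 20
python3 - <<'E'
from h import *
P=np.concatenate([np.load(f+".npy").reshape(-1,3) for f in("scene","side")])
# keeper height, tab
def box(y0,y1,x0,x1,z0=.1):
    m=(P[:,1]>y0)&(P[:,1]<y1)&(P[:,0]>x0)&(P[:,0]<x1)&(P[:,2]>z0); q=P[m];print(len(q),np.percentile(q[:,2],[5,50,90,98,100]).round(4))
box(-.18,-.14,.53,.59);box(.0,.02,.515,.545,.165);box(-.02,.08,.45,.49,.14);box(-.12,-.09,.46,.49,.11)
# gate line fit: gate front edge
m=(P[:,2]>.117)&(P[:,2]<.13)
E
```

```text
time: 1.08
tool_pos: [0.427, -0.3099, 0.2146]
tcp_rot: [-1.521, 0.462, -0.463]
wrist_force: [0.6, 0.2, -0.1]
finger_gap: 0.0271
444 [0.1033 0.1286 0.1525 0.1543 0.1551]
78 [0.1665 0.1759 0.1817 0.1829 0.1838]
199 [0.1642 0.1694 0.1725 0.1734 0.1738]
210 [0.1129 0.1322 0.1478 0.1493 0.1497]
```

```bash
python3 -m creep '[[[-2,0,3],-5.1,0],[[-1.75,0,3.15],-5.1,0],[[-1.45,0,3.3],-5.1,0],[[-1.2,0,3.4],-5.1,0],[[-0.9,0,3.5],-5.1,0],[[-0.6,0,3.6],-5.1,0],[[0,3,0],0,0],[[0,4,0],0,0],[[0,3.5,0],0,0],[[0,0,0],0,0]]'
python3 - <<'E'
from h import *
o=r.observe();M=R.from_rotvec(o["tcp_rot"]).as_matrix();print(M.round(3),o["tool_pos"],o["wrist_force"])
for n in("scene","side","wrist"):
    p,d=cams.capture(n);p=p[:,:,::-1]
    if n=="side":p=cv2.resize(p[130:300,220:420],None,fx=4,fy=3.5,interpolation=cv2.INTER_CUBIC)
    cv2.imwrite(f"pics/{n}2.png",p)
E
```

```text
time: 1.92
tool_pos: [0.4207, -0.0934, 0.1049]
tcp_rot: [-1.569, 0.053, -0.04]
wrist_force: [-1.7, -0.5, -1.4]
finger_gap: 0.0002
[[ 0.998 -0.009  0.059]
 [-0.059  0.002  0.998]
 [-0.009 -1.     0.001]] [ 0.4206837  -0.09340982  0.10485246] [-1.74394137 -0.53541408 -1.44353366]
```

View pics/side2.png

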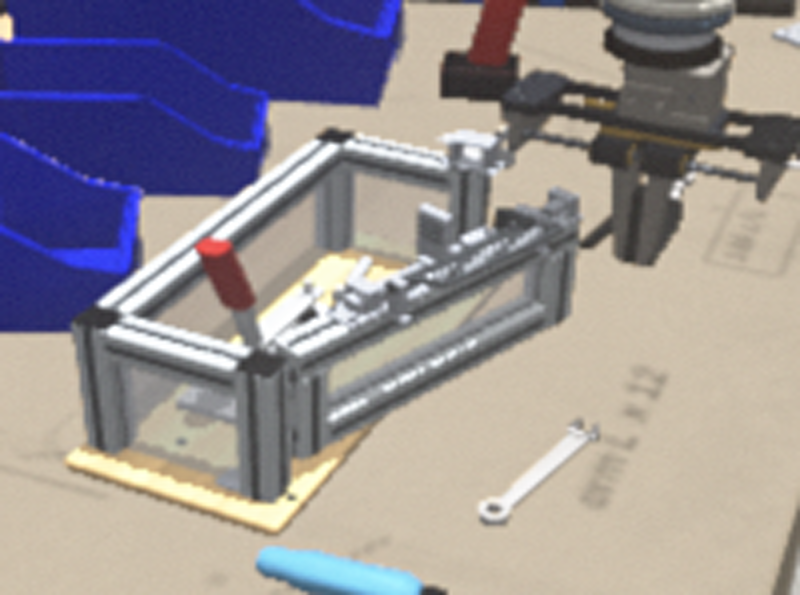

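View pics/wrist2.png

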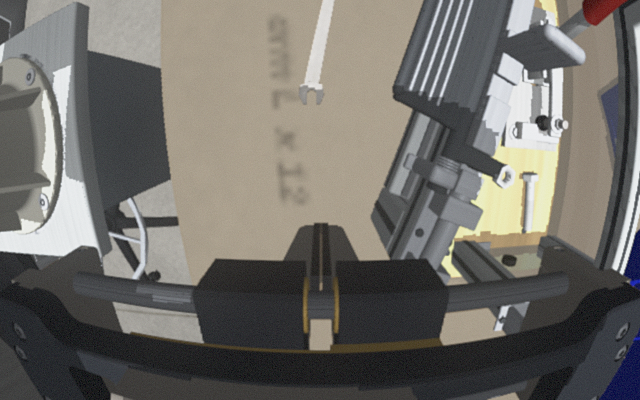

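```bash
python3 -m creep '[[[1,0,0],0,0],[[1,0,0],0,0],[[1,0,0],0,0],[[0.8,0,-0.1],0,0],[[0.8,0,-0.1],0,0],[[0.8,0,-0.1],0,0],[[0.8,0,-0.1],0,0],[[0.8,0,-0.1],0,0],[[0.8,0,-0.1],0,0]]'
python3 -m creep '[[[0.8,0,-0.1],0,0],[[0.6,0,0],0,0],[[0.5,0,0],0,0]]'
python3 - <<'E'
from h import *
o=r.observe();print(o["tool_pos"],o["wrist_force"])
for n in("side","wrist"):
    p,d=cams.capture(n);p=p[:,:,::-1]
    if n=="side":p=cv2.resize(p[130:300,220:420],None,fx=4,fy=3.5,interpolation=cv2.INTER_CUBIC)
    cv2.imwrite(f"pics/{n}3.png",p)
E
```

```text
time: 2.82
tool_pos: [0.5029, -0.1055, 0.1095]
tcp_rot: [-1.57, 0.047, -0.047]
wrist_force: [-1.6, -0.3, 0.9]
finger_gap: 0.001
time: 3.07
tool_pos: [0.5219, -0.1076, 0.1095]
tcp_rot: [-1.57, 0.047, -0.047]
wrist_force: [-1.3, -0.9, 0.0]
finger_gap: 0.0006
[ 0.52193642 -0.10756898  0.10951241] [-1.26000681 -0.88109573  0.00505487]
```

View pics/side3.png

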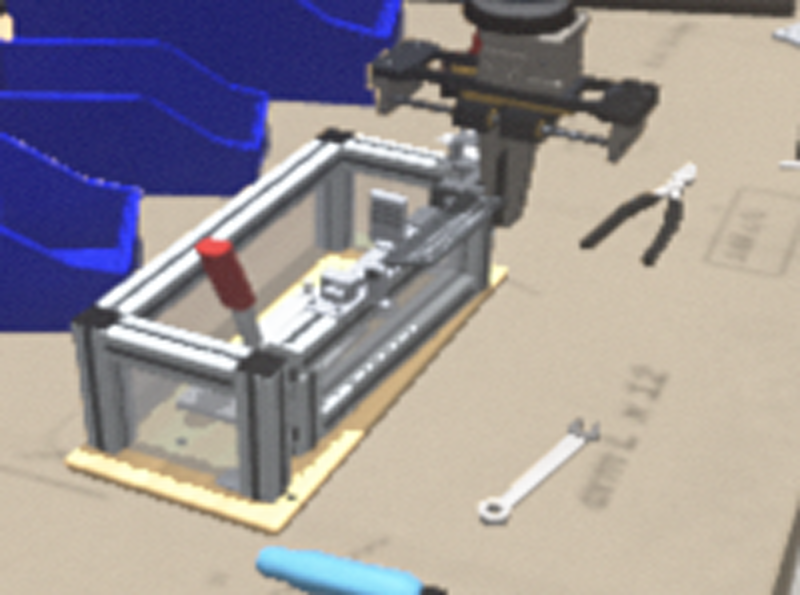

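View pics/wrist3.png

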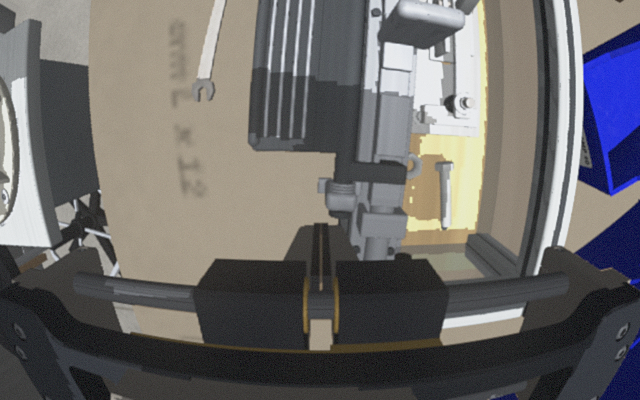

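```bash
python3 -m creep '[[[0.4,0,0],0,0],[[0.4,0,0],0,0],[[0.3,0,0],0,0]]';python3 -m creep '[[[0.3,0,0],0,0]]';python3 -m creep '[[[0.3,0,0],0,0]]'
```

```text
time: 3.42
tool_pos: [0.5323, -0.1081, 0.1096]
tcp_rot: [-1.57, 0.047, -0.047]
wrist_force: [-1.4, -1.9, -0.2]
finger_gap: 0.0008
time: 3.5
tool_pos: [0.5353, -0.1083, 0.1096]
tcp_rot: [-1.57, 0.047, -0.047]
wrist_force: [-0.9, -0.4, 1.2]
finger_gap: 0.0005
time: 3.58
tool_pos: [0.5383, -0.1085, 0.1096]
tcp_rot: [-1.57, 0.047, -0.047]
wrist_force: [-0.8, -1.1, -0.6]
finger_gap: 0.0006
```

```bash
python3 -m creep '[[[0.2,0,0],0,0]]';python3 -m creep '[[[0.2,0,0],0,0]]';python3 -m creep '[[[0.2,0,0],0,0]]'
```

```text
time: 3.67
tool_pos: [0.5403, -0.1087, 0.1096]
tcp_rot: [-1.57, 0.047, -0.047]
wrist_force: [-7.6, -1.1, 2.0]
finger_gap: 0.001
time: 3.75
tool_pos: [0.5404, -0.1086, 0.1094]
tcp_rot: [-1.57, 0.05, -0.044]
wrist_force: [-14.2, -0.6, 11.3]
finger_gap: 0.0003
time: 3.83
tool_pos: [0.5405, -0.1086, 0.1093]
tcp_rot: [-1.57, 0.053, -0.041]
wrist_force: [-21.6, -1.2, 17.4]
finger_gap: 0.0003
```

```bash
python3 -m creep '[[[-0.5,0,0],0,0],[[-2,0,0],0,0],[[-4,0,0],0,0],[[-4,0,0],0,0],[[0,-4,0],0,0.3],[[0,-4,0],0,0.3],[[0,-4,0],0,0.4],[[0,0,0],0,0.4]]'
python3 - <<'E'
from h import *
o=r.observe();print(o["tool_pos"],o["wrist_force"],o["finger_gap"])
for n in("scene","side"):
    p,d,W=cloud(n);np.save(n+"b.npy",W)
    p=p[:,:,::-1]
    if n=="side":p=cv2.resize(p[130:300,220:420],None,fx=4,fy=3.5,interpolation=cv2.INTER_CUBIC)
    cv2.imwrite(f"pics/{n}4.png",p)
p,d=cams.capture("wrist");cv2.imwrite("pics/wrist4.png",p[:,:,::-1]);np.save("wd.npy",d)
P=np.concatenate([np.load(f+"b.npy").reshape(-1,3) for f in("scene","side")]);L=np.concatenate([np.full(256000,i) for i in(0,1)]);ok=~np.isnan(P[:,0]);P=P[ok];L=L[ok]
s=1800
img=np.zeros((600,800,3),np.uint8)
m=(P[:,2]>.1)&(P[:,2]<.19)
col=(400-(P[m,1])*s).astype(int);row=(600-(P[m,0]-.43)*s).astype(int)
ok=(col>=0)&(col<800)&(row>=0)&(row<600)
z=P[m,2][ok]
img[row[ok],col[ok]]=cv2.applyColorMap(((z-.1)/.09*255).astype(np.uint8),cv2.COLORMAP_JET)[:,0]
for i in range(-2,3): cv2.line(img,(int(400-i*.1*s),0),(int(400-i*.1*s),600),(70,70,70))
for x in (.45,.5,.55,.6,.65,.7): cv2.line(img,(0,int(600-(x-.43)*s)),(800,int(600-(x-.43)*s)),(70,70,70))
cv2.imwrite("pics/t4.png",img)
E
```

```text
time: 4.5
tool_pos: [0.4434, -0.1034, 0.2369]
tcp_rot: [-1.572, 0.038, -0.056]
wrist_force: [0.8, 0.8, 0.9]
finger_gap: 0.025
[ 0.44342367 -0.1033657   0.23690985] [0.75896981 0.82033166 0.85936093] 0.024966844919465454
```

View pics/side4.png

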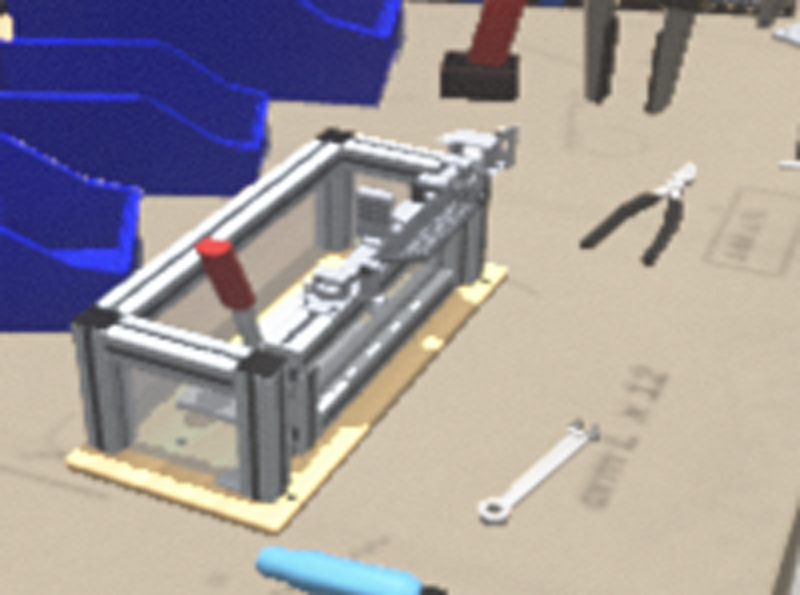

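View pics/wrist4.png

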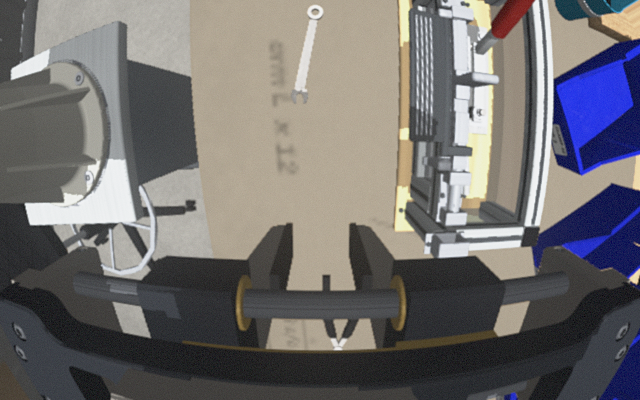

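View pics/t4.png

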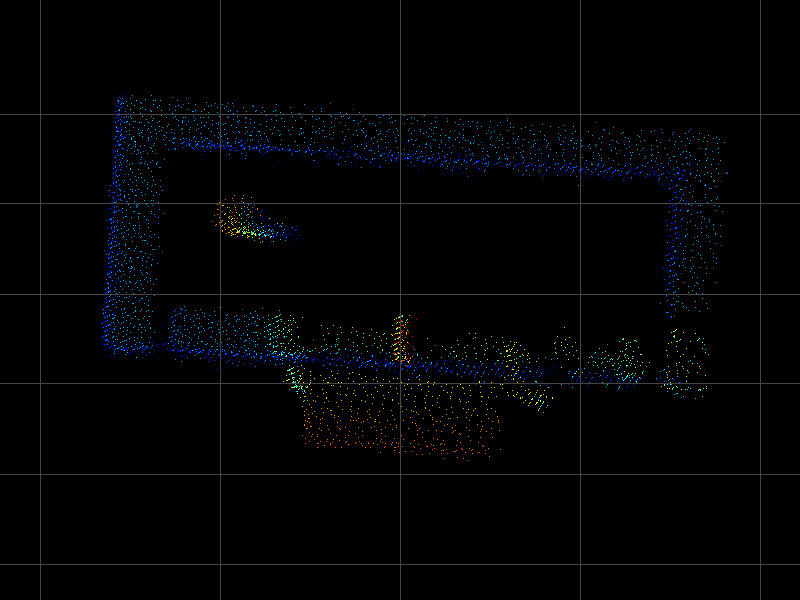

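Run:
```python
from h import *
o=r.observe();M=R.from_rotvec(o["tcp_rot"]).as_matrix();print(M.round(4),o["tool_pos"],o["finger_gap"])
ex=M[:,0];ez=M[:,2]
for f in("scene","side"):
    P=np.load(f+"b.npy").reshape(-1,3)
    Q=P-o["tool_pos"]; a=Q@ex;b=Q@ez
    # tab
    m=(P[:,2]>.16)&(P[:,2]<.19)&(P[:,0]>.555)&(P[:,0]<.6)&(abs(P[:,1])<.03)
    print(f,"tab n",m.sum(),"a",np.percentile(a[m],[3,50,97]),"b",np.percentile(b[m],[3,50,97]),"z",np.percentile(P[m,2],[3,97]))
    m=(P[:,2]>.158)&(P[:,2]<.19)&(P[:,0]>.5)&(P[:,0]<.55)&(abs(P[:,1])<.08)
    print("pad a",np.percentile(a[m],[2,50,98]),"b",np.percentile(b[m],[2,50,98]),"z",np.percentile(P[m,2],[2,98]))
    m=(P[:,2]>.095)&(P[:,2]<.118)&(P[:,0]>.53)&(P[:,0]<.57)&(P[:,1]>-.14)&(P[:,1]<-.08)
    print("gate front a",np.percentile(a[m],[2,50,98]) if m.any() else 0)
    m=(P[:,2]>.117)&(P[:,2]<.13)&(P[:,1]<-.13)&(P[:,0]>.65)
    # back rail line fit
    m=(P[:,2]>.12)&(P[:,2]<.13)&(P[:,0]>.66)&(P[:,0]<.71)&(abs(P[:,1])<.12)
    print("rail slope",np.polyfit(P[m,1],P[m,0],1))
```

```text
[[ 9.982e-01  1.800e-03  5.970e-02]
 [-5.970e-02 -2.000e-04  9.982e-01]
 [ 1.800e-03 -1.000e+00 -1.000e-04]] [ 0.43965974 -0.10252151  0.22993811] 0.035832761879502545
scene tab n 35 a [0.11396369 0.12370927 0.14039576] b [0.10286718 0.10693984 0.10992793] z [0.16153513 0.17973877]
pad a [0.0649922  0.08016169 0.10317912] b [0.03620572 0.10383724 0.15712836] z [0.15823048 0.17142925]
gate front a [0.10811404 0.11333258 0.11845341]
rail slope [0.0675836  0.68403519]
side tab n 83 a [0.11719859 0.12864618 0.14124989] b [0.1060719  0.11133938 0.11455894] z [0.16102087 0.18259176]
pad a [0.06828671 0.08568706 0.10506565] b [0.03737498 0.10905011 0.16126627] z [0.15874026 0.1733017 ]
gate front a 0
rail slope [0.06647281 0.68599704]
```

```bash
python3 -m creep '[[[2.6,0,3.25],0,0.38],[[2.6,0,3.25],0,0.38],[[2.6,0,3.25],0,0.38],[[2.55,0,3.25],0,0.38],[[0,0,0],0,0.38],[[0,0,0],0,0.38]]'
python3 - <<'E'
from h import *
o=r.observe();M=R.from_rotvec(o["tcp_rot"]).as_matrix()
p0=np.array([.43966,-.10252,.22994]);Q=o["tool_pos"]-p0;print(Q@M[:,0],Q@M[:,2],o["tool_pos"],o["finger_gap"],o["joints"])
for n in("scene","side"):
    p,d=cams.capture(n);p=p[:,:,::-1]
    p=cv2.resize(p[100:260,230:390] if n=="scene" else p[100:280,230:400],None,fx=4,fy=3.3,interpolation=cv2.INTER_CUBIC)
    cv2.imwrite(f"pics/{n}5.png",p)
p,d=cams.capture("wrist");cv2.imwrite("pics/wrist5.png",p[:,:,::-1])
E
```

```text
time: 5.15
tool_pos: [0.5503, 0.0226, 0.2272]
tcp_rot: [-1.57, 0.048, -0.042]
wrist_force: [-0.9, -0.5, 0.3]
finger_gap: 0.0348
0.10334407211533482 0.13118340054629418 [0.55029823 0.02256504 0.22719269] 0.034765944349356745 [3.81834928e-02 2.27467306e-01 1.77720243e+00 1.26731064e-04
 1.14043349e+00 9.51108547e-02]
```

View pics/side5.png

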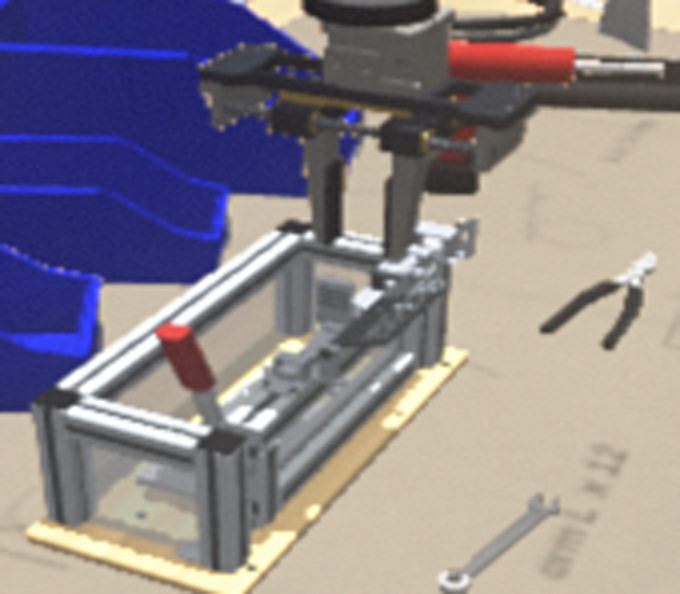

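View pics/wrist5.png

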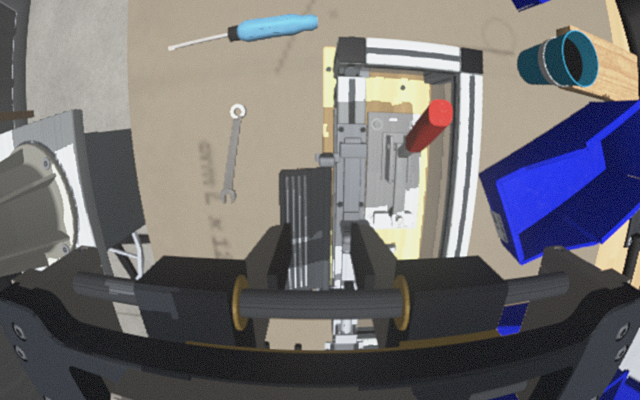

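View pics/scene5.png

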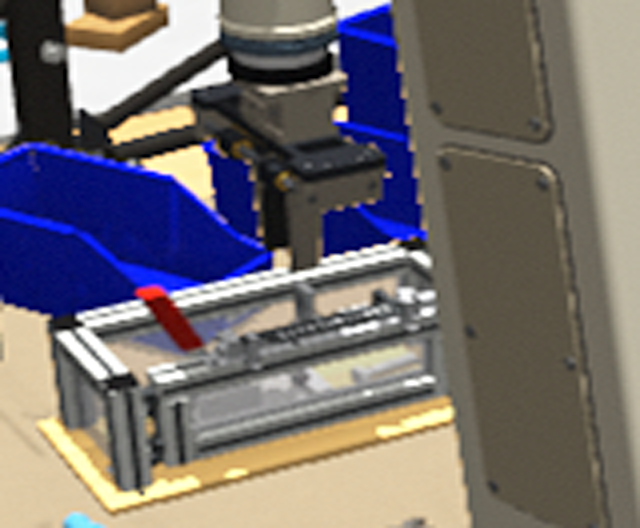

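Run:
```python
from h import *
o=r.observe();M=R.from_rotvec(o["tcp_rot"]).as_matrix()
for f in("scene","side"):
    p,d,W=cloud(f);P=W.reshape(-1,3);Q=(P-o["tool_pos"])@M
    for lo,hi in((-.005,.01),(.01,.03),(.03,.05)):
        m=(-Q[:,1]>lo)&(-Q[:,1]<hi)&(abs(Q[:,0])<.06)&(abs(Q[:,2])<.03)
        q=Q[m]; 
        for s in(-1,1):
            k=q[q[:,0]*s>0]
            if len(k)>3: print(f,lo,s,len(k),np.percentile(k[:,0],[3,97]).round(4),np.percentile(k[:,2],[3,97]).round(4),(-k[:,1]).min().round(4))
```

```text
scene -0.005 -1 20 [-0.0332 -0.0192] [-0.0108  0.0063] -0.0005
scene -0.005 1 21 [0.012  0.0263] [-0.0092  0.0053] -0.0017
scene 0.01 -1 50 [-0.0365 -0.0179] [-0.0127  0.0073] 0.0113
scene 0.01 1 41 [0.0125 0.0275] [-0.0093  0.0066] 0.0105
scene 0.03 -1 54 [-0.0383 -0.0208] [-0.0126  0.0075] 0.03
scene 0.03 1 48 [0.0138 0.0318] [-0.0096  0.007 ] 0.0307
side -0.005 -1 15 [-0.0314 -0.0192] [-0.0028  0.0103] 0.0033
side -0.005 1 20 [0.0161 0.0261] [-0.0098  0.0106] 0.0009
side 0.01 -1 63 [-0.0327 -0.0188] [-0.0064  0.0107] 0.0104
side 0.01 1 65 [0.0161 0.0301] [-0.0109  0.0109] 0.01
side 0.03 -1 67 [-0.0344 -0.0187] [-0.0083  0.0118] 0.0306
side 0.03 1 71 [0.0157 0.0321] [-0.0097  0.0108] 0.0302
```

```bash
python3 -m creep '[[[0,2.5,0],0,0.38],[[0,2,0],0,0.38],[[0,0.7,0],0,0.38],[[0,0.2,0],0,0.38]]';python3 -m creep '[[[0,0.3,0],0,0.38],[[0,0,0],0,0.38]]'
```

```text
time: 5.73
tool_pos: [0.549, 0.0203, 0.1744]
tcp_rot: [-1.57, 0.05, -0.046]
wrist_force: [-0.1, -0.3, 0.7]
finger_gap: 0.0346
time: 5.9
tool_pos: [0.5506, 0.0207, 0.1731]
tcp_rot: [-1.57, 0.047, -0.048]
wrist_force: [0.7, 0.6, -0.9]
finger_gap: 0.0347
```

```bash
python3 -m creep '[[[0,0.4,0],0,0.38],[[0,0.2,0],0,0.38],[[0,0,0],0,0.38]]';python3 -m creep '[[[0,0.3,0],0,0.38],[[0,0,0],0,0.38]]';python3 -m creep '[[[0,0.3,0],0,0.38],[[0,0,0],0,0.38]]'
```

```text
time: 6.15
tool_pos: [0.5506, 0.021, 0.1668]
tcp_rot: [-1.57, 0.046, -0.047]
wrist_force: [0.0, -0.2, 2.7]
finger_gap: 0.0352
time: 6.32
tool_pos: [0.5504, 0.0211, 0.1636]
tcp_rot: [-1.57, 0.047, -0.047]
wrist_force: [-0.8, 0.7, 3.3]
finger_gap: 0.0349
time: 6.48
tool_pos: [0.5502, 0.0211, 0.1604]
tcp_rot: [-1.57, 0.047, -0.047]
wrist_force: [-1.2, 0.5, 4.5]
finger_gap: 0.0349
```

```bash
python3 -m creep '[[[0,0.2,0],0,0.38],[[0,0,0],0,0.38]]';python3 -m creep '[[[0,0.1,0],0,0.38],[[0,0,0],0,0.38]]';python3 -m creep '[[[0,0.1,0],0,0.38],[[0,0,0],0,0.38]]'
```

```text
time: 6.65
tool_pos: [0.5499, 0.0211, 0.1584]
tcp_rot: [-1.57, 0.048, -0.046]
wrist_force: [-2.9, 0.5, 4.7]
finger_gap: 0.0348
time: 6.82
tool_pos: [0.5498, 0.0212, 0.1577]
tcp_rot: [-1.57, 0.048, -0.046]
wrist_force: [-2.8, 1.4, 5.8]
finger_gap: 0.035
time: 6.98
tool_pos: [0.5499, 0.0212, 0.1574]
tcp_rot: [-1.57, 0.048, -0.046]
wrist_force: [-5.5, 1.1, 13.5]
finger_gap: 0.0349
```

```bash
python3 -m creep '[[[0,-0.05,-0.3],0,0.38],[[0,0,-0.4],0,0.38],[[0,0,-0.4],0,0.38],[[0,0,-0.4],0,0.38]]';python3 -m creep '[[[0,0,-0.4],0,0.38],[[0,0,-0.4],0,0.38],[[0,0,-0.4],0,0.38]]'
```

```text
time: 7.32
tool_pos: [0.5502, 0.0073, 0.1578]
tcp_rot: [-1.568, 0.046, -0.049]
wrist_force: [-0.4, 7.4, 7.1]
finger_gap: 0.0352
time: 7.57
tool_pos: [0.5495, -0.0047, 0.1578]
tcp_rot: [-1.568, 0.046, -0.049]
wrist_force: [-1.2, 7.5, 5.9]
finger_gap: 0.0349
```

```bash
python3 -m creep '[[[0,0,-0.4],0,0.38],[[0,0,-0.4],0,0.38],[[0,0,-0.4],0,0.38],[[0,0,-0.3],0,0.38]]';python3 -m creep '[[[0,0,-0.3],0,0.38]]';python3 -m creep '[[[0,0,-0.2],0,0.38]]'
```

```text
time: 7.9
tool_pos: [0.5485, -0.0198, 0.1578]
tcp_rot: [-1.568, 0.046, -0.049]
wrist_force: [-1.0, 7.5, 6.2]
finger_gap: 0.0347
time: 7.98
tool_pos: [0.5483, -0.0227, 0.1577]
tcp_rot: [-1.568, 0.046, -0.049]
wrist_force: [-1.7, 8.0, 7.3]
finger_gap: 0.0348
time: 8.07
tool_pos: [0.5482, -0.0248, 0.1578]
tcp_rot: [-1.568, 0.046, -0.049]
wrist_force: [-0.8, 7.3, 7.6]
finger_gap: 0.0353
```

```bash
python3 -m creep '[[[0,0,-0.2],0,0.38]]';python3 -m creep '[[[0,0,-0.2],0,0.38]]';python3 -m creep '[[[0,0,-0.15],0,0.38]]'
```

```text
time: 8.15
tool_pos: [0.5481, -0.0267, 0.1578]
tcp_rot: [-1.568, 0.047, -0.049]
wrist_force: [-0.7, 11.6, 7.6]
finger_gap: 0.0348
time: 8.23
tool_pos: [0.5481, -0.0271, 0.1578]
tcp_rot: [-1.565, 0.047, -0.049]
wrist_force: [0.0, 23.1, 8.9]
finger_gap: 0.0347
time: 8.32
tool_pos: [0.5481, -0.0273, 0.1578]
tcp_rot: [-1.563, 0.047, -0.05]
wrist_force: [-1.2, 28.8, 8.0]
finger_gap: 0.0345
```

```bash
python3 -m creep '[[[0,0,0.2],0,0.38],[[0,0,0.2],0,0.38]]'; python3 -m creep '[[[0,-0.4,0.1],0,0.38],[[0,-0.5,0.1],0,0.38],[[0,-1,0.2],0,0.38],[[0,-2,0],0,0.38],[[0,-4,0],0,0.38],[[0,-4,0],0,0.38],[[-4,-1,0],0,0.38],[[-4,0,0],0,0.38],[[-4,0,0],0,0.38],[[-4,0,0],0,0.38]]'
python3 - <<'E'
from h import *
o=r.observe();print(o["tool_pos"],o["wrist_force"])
for f in("scene","side"):
    p,d,W=cloud(f);np.save(f+"c.npy",W)
    P=W.reshape(-1,3)
    m=(P[:,2]>.162)&(P[:,2]<.19)&(P[:,0]>.555)&(P[:,0]<.6)&(P[:,1]<.04)&(P[:,1]>-.09)
    print(f,"tab",m.sum(),np.percentile(P[m],[3,50,97],axis=0).round(4).tolist() if m.any() else 0)
    m=(P[:,2]>.14)&(P[:,2]<.19)&(P[:,0]>.5)&(P[:,0]<.535)&(abs(P[:,1])<.08)
    print("pad",np.percentile(P[m,2],[2,50,98]))
    p=p[:,:,::-1]
    p=cv2.resize(p[150:260,230:390] if f=="scene" else p[140:270,230:400],None,fx=4.7,fy=4.5,interpolation=cv2.INTER_CUBIC)
    cv2.imwrite(f"pics/{f}6.png",p)
p,d=cams.capture("wrist");cv2.imwrite("pics/wrist6.png",p[:,:,::-1])
E
```

```text
time: 8.48
tool_pos: [0.5481, -0.0264, 0.1578]
tcp_rot: [-1.569, 0.045, -0.047]
wrist_force: [-1.5, -2.8, 6.6]
finger_gap: 0.0349
time: 9.32
tool_pos: [0.386, -0.0137, 0.2864]
tcp_rot: [-1.57, 0.047, -0.047]
wrist_force: [-0.3, 0.4, 0.9]
finger_gap: 0.0348
[ 0.38598965 -0.01367507  0.28639075] [-0.25620487  0.42994284  0.93708124]
scene tab 31 [[0.5557, -0.0482, 0.1629], [0.5659, -0.0425, 0.1722], [0.5791, -0.0391, 0.1803]]
pad [0.16157642 0.16754391 0.17190633]
side tab 67 [[0.5585, -0.0432, 0.1625], [0.5701, -0.0394, 0.1734], [0.5816, -0.0357, 0.1823]]
pad [0.16359799 0.16897649 0.173587  ]
```

View pics/side6.png

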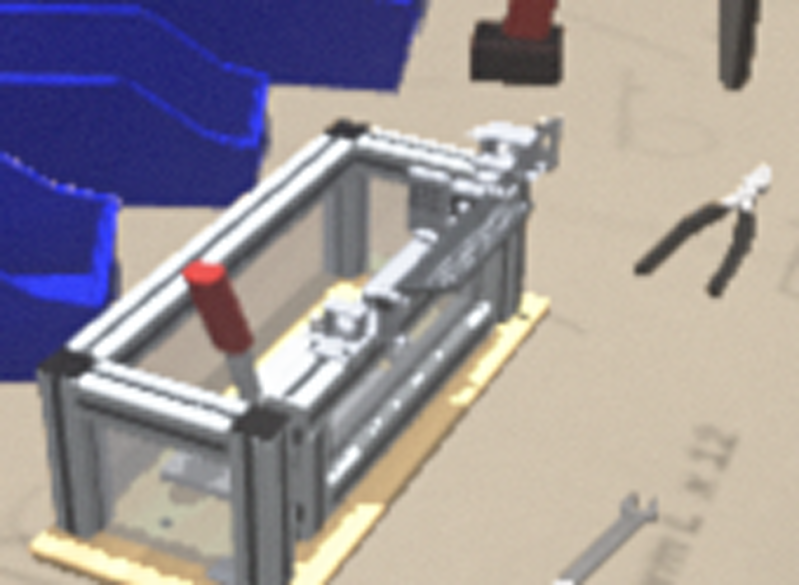

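View pics/wrist6.png

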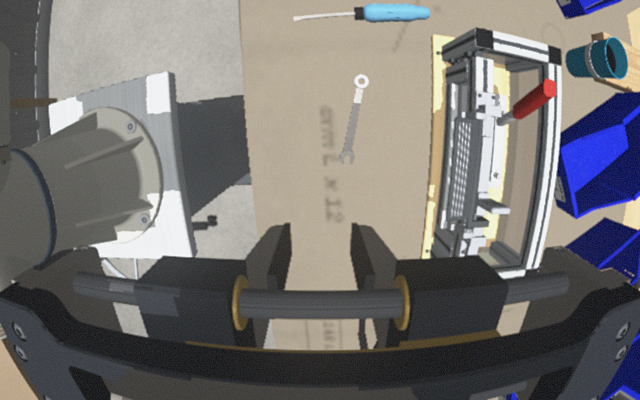

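Run:
```python
import numpy as np
for f in("scene","side"):
  for t in "bc":
    P=np.load(f+t+".npy").reshape(-1,3)
    m=(P[:,2]>.162)&(P[:,2]<.19)&(P[:,0]>.555)&(P[:,0]<.6)&(P[:,1]<.04)&(P[:,1]>-.09)
    m2=(P[:,2]>.14)&(P[:,2]<.19)&(P[:,0]>.5)&(P[:,0]<.535)&(abs(P[:,1])<.08)
    m3=(P[:,2]>.118)&(P[:,2]<.13)&(P[:,0]>.5)&(P[:,0]<.6)&(P[:,1]<.13)&(P[:,1]>.075)
    print(f,t,np.median(P[m],0).round(4),np.percentile(P[m2,2],[50,98]).round(4),np.median(P[m3],0).round(4))
```

```text
scene b [ 0.5697 -0.0037  0.175 ] [0.1673 0.1716] [0.5737 0.1006 0.1238]
scene c [ 0.5659 -0.0425  0.1722] [0.1675 0.1719] [0.5727 0.0995 0.1237]
side b [0.5749 0.0008 0.173 ] [0.1692 0.1736] [0.577  0.1066 0.1264]
side c [ 0.5701 -0.0394  0.1734] [0.169  0.1736] [0.5764 0.1049 0.1265]
```

```bash
python3 -c "
from cell import r
print(r.observe()['time']);print(r.finish_job())"
```

```text
9.4667
the job is handed in; nothing more can be done
None
```

The gate is shut, the bolt is home in the keeper, and the catch bar is back up and locking it. I handed the job in at 9.5 s of the 48 s allowed.

- **Gate:** I pushed the stile with the shut fingertips until the gate met its stop, about 22 N along the push and 17 N vertically. That is more than it needed. After I drew back, the depth map showed it in line with the guard front.
- **Bolt and catch:** One fingertip held the catch pad down at its stop, peaking at 13.5 N and then about 7 N. The other fingertip pushed the tab until it stopped dead at about 29 N, most of that from the last small steps against the stop. I then eased off and lifted clear.
- **Last checks:**
  - The tab had moved 39 to 40 mm along the gate in both fixed cameras.
  - The catch pad stood within 0.3 mm of its original raised height, so the tooth is in the second notch.
  - The gate's position was unchanged within 1 to 2 mm.
  - The gripper was clear and touching nothing.
- **Disagreement:** The two cameras differed by 4 to 5 mm in absolute position, so I relied on before-and-after differences and on contact forces.
- **Bystanders:** I saw nothing disturbed in the pictures, but I did not measure each item.

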